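# Nose-on tail check of a model aeroplane

### The job

First clear the camera's view: stand the orange-capped paint marker right down in the empty hole of the wooden rack and let go of it. Then lift the grey model fuselage out of its cradle and hold it up for the camera, right way up in its picture, the nose pointing straight into the tilted lens with its tip on the lens axis about 100 mm from the glass. Finish while still holding it there, steady and touching nothing else, without having bumped the camera or shifted the spare marker, paint jar, tub or wing.

Things in the scene. Friction and masses are not known exactly. Their poses are not given: they have to be found in the camera images.
- fuselage_centre (a point): Grip point of the grey, white-nosed fuselage (228 mm long, 90 g): middle of the solid deck behind the open cockpit, 19 mm above its flat underside, 44 mm above the table at the start. x to the nose, y to its left, z up. Here 32 mm wide, 38 mm high; the flat sides reach 48 mm behind and 20 mm ahead of this point. Tailplane (100 mm span) and fin (top 46 mm above this point) lie 75 to 112 mm behind
- nose (a point): tip of the fuselage's nose: 117 mm ahead (+x) of the grip point and 1.5 mm below it, same axes
- tail (a point): hind end of the fuselage's tail cone: 112 mm behind (-x) the grip point and 3 mm above it, same axes
- cradle: fixed plywood cradle; origin under its centre, 12 mm ahead of the fuselage's grip point; x to the nose. Base 130 x 70 x 8 mm; two saddles 8 mm thick, 47 mm before and behind the origin, carry the fuselage's underside at 25 mm; their cheeks, 40 mm high, stand 2 mm clear of its sides. Between the saddles its sides are free for fingers. Lift it straight up
- lens (a point): Centre of the camera's lens front, 0.29 to 0.37 m up. x: the way the camera looks (lens axis), 25 degrees below level; y: to the camera's left, level; z: up in its picture. Wanted: fuselage x opposite to this x, fuselage z along this z, so nose up by 25 degrees and nose tip at x = 100 mm. The camera head reaches 70 mm back from the lens, 60 mm wide, 50 mm high
- camera: stand of the camera, fixed: base 120 x 100 x 16 mm and a steel column 18 mm thick, 376 mm high. Origin on the table at the column's foot; x level, the side to which the camera looks. The lens is 90 mm ahead of the column; the head is held by a friction slide on the column and must not be bumped
- marker_centre (a point): the marker to put away: white barrel with an orange cap, round, 19 mm thick, 120 mm long, 30 g, standing on its end on the table in front of the camera. This point is its middle, 60 mm above its foot. z: along it, to the capped top
- rack_hole0 (a point): centre of the mouth of the empty hole of the rack: round, 24 mm wide, 50 mm deep, mouth 60 mm above the table, floor 10 mm above it, so a marker in it stands with its middle about 70 mm above the table. z up; y: along the rack, away from the spare marker
- rack: fixed wooden block 60 x 130 x 60 mm (x, y, z), origin at the centre of its underside. Empty hole 33 mm to +y of the centre, hole with the spare marker 33 mm to -y
- spare_marker_centre (a point): middle of the spare marker (blue cap, same size), standing in the other hole of the rack; leave it
- paint_jar: loose paint jar with a red lid, 44 mm across, 60 mm high, origin under its centre; leave it
- tub: loose clear plastic tub, 70 mm across, 45 mm high, origin under its centre; leave it
- wing: loose grey model wing, 48 x 194 x 6 mm, lying flat along its y; origin under the wing, 12 mm to -y of its middle; leave it

How it is judged (in metres and radians):
On the way, in this order (a step that is already met when the one before it is completed fails the run):
1. the orange-capped marker stands right down in the empty hole of the rack, let go (horizontal distance between marker_centre and rack_hole0 below 0.012 m and height (world z) of marker_centre below 0.078 m and angle between marker_centre's own z axis and vertical below 0.2 rad and contact force between marker and the fingers below 0.05 N), for 0.2 s.
2. then the fuselage is lifted clear of the cradle (height (world z) of fuselage_centre above 0.09 m and contact force between fuselage and cradle below 0.05 N), for 0.1 s.
At the end, for the whole second after the job is handed in: Marker let go, right down in the empty hole (middle under 78 mm up, within 12 mm of its axis, 0.2 rad of upright). Fuselage still, carried by the fingers alone: nose tip 80-120 mm before the lens, within 20 mm of its axis both ways, long axis and top within 0.2 rad of the lens's x and z (all of step 1 and x of nose in the frame of lens between 0.08 and 0.12 m and y of nose in the frame of lens between -0.02 and 0.02 m and z of nose in the frame of lens between -0.02 and 0.02 m and x of tail in the frame of lens above 0.28 m and angle between the x axis of fuselage_centre and the x axis of lens, either way round below 0.2 rad and angle between the z axis of fuselage_centre and the z axis of lens, either way round below 0.2 rad and angle between fuselage_centre's own z axis and vertical below 0.8 rad and height (world z) of fuselage_centre above 0.12 m and contact force between fuselage and the fingers above 0.5 N and contact force between fuselage and camera below 0.05 N and contact force between fuselage and rack below 0.05 N and contact force between fuselage and cradle below 0.05 N and linear speed of fuselage below 0.03 m/s and angular speed of fuselage below 0.15 rad/s); the arm keeps its last pose, push and grip.
It fails at once if the spare marker was moved or tipped (distance of spare_marker_centre from where it was at the start of the episode above 0.02 m or angle between spare_marker_centre's own z axis and vertical above 0.5 rad).
It fails at once if the paint jar was moved or tipped (distance of paint_jar from where it was at the start of the episode above 0.02 m or angle between paint_jar's own z axis and vertical above 0.5 rad).
It fails at once if the tub was moved or tipped (distance of tub from where it was at the start of the episode above 0.02 m or angle between tub's own z axis and vertical above 0.5 rad).
It fails at once if the wing was moved or tipped (distance of wing from where it was at the start of the episode above 0.02 m or angle between wing's own z axis and vertical above 0.5 rad).
It fails at once if the camera was bumped out of its setting (distance of lens from where it was at the start of the episode above 0.004 m).
It also fails if it takes over 59 s, if anything falls off the work surface, if the arm or the gripper's body presses on something with over 40 N, if the wrist force passes 120 N, or if a joint passes its speed limit or range.

### The arm

A 6-joint arm with a two-finger parallel gripper is mounted at the origin on the work surface. World frame = base frame: x ahead of the robot, y to its left, z up, the work surface at z = 0. Lengths are in m, angles in degrees, forces in N, time in s.
With the tool pointing down it reaches from about 0.375 to 0.75 m from the base axis. Payload 9 kg.
Tool frame: the origin (TCP) lies where the fingers leave the gripper's body, on its centre line; the fingertips stand 73 mm ahead of it and the grasp point (between the pads) lies 54 mm ahead of it (robot.tip_reach is the distance from the TCP to the fingertips, in m); z points along the fingers, y is the direction in which the jaws open and shut (so a half turn about z gives the same grasp; the last joint's range is limited). The gripper opens to 85 mm and grips with 20 to 120 N. Pads are 22 mm wide; open, the fingers measure 114 mm over their backs; the gripper's body (76 mm by 85 mm) begins 54 mm behind the grasp point. The pads swing forward as they close: fully open they stand 13 mm farther back than shut.
Start: joints at [-82.603, 5.964, 5.575, 89.605, 0, 77.527], TCP at [0.204, -0.564, 0.304] pointing down, gripper open.
Joint ranges: [-171.21, 171.21], [-48.23, 106.86], [-62.78, 66.21], [-105.2, 120.99], [-86.42, 89.51], [-180, 180]. Speed limits (degrees/s): [127.2, 127.2, 147.25, 180, 180, 180].

### API

Orientations are given as [roll, pitch, yaw] about the fixed x, y, z axes, in that order (R = Rz(yaw) Ry(pitch) Rx(roll)).
In Python, from plant import robot gives the robot as it stands. Calls block until the motion is done:
- robot.move_pose(position, orientation): joint-space move of the TCP to a pose.
- robot.line_to(position, vel=0.15, rotation=None, guard=None): straight line of the TCP; rotation=None keeps the orientation; vel is the mean speed in m/s. With guard (N) it stops when the force on the tool has changed by that much, and returns True; else False.
- robot.goto_joints(angles): joint-space move.
- robot.set_gripper(opening): finger opening in m; the grip force is fixed at half the most; returns when the fingers have stopped.
- robot.pause(seconds).
- robot.ik(position, orientation): joint angles nearest the present ones, or None.
- robot.observe(): the state.
- robot.grab_frame(name): name is "side" or "top"; returns the picture (400x640x3 uint8, blue, green, red); there is no depth.
- robot.get_calibration(name): a dict with "vertical_fov" (degrees; the focal length in pixels is half the picture's height over the tangent of half this angle, whatever the lens; pixels are square), "cx", "cy" (the principal point, pixels), "rvec" (rotation vector, rad) and "tvec" (3), from world to camera coordinates, as OpenCV has them. Camera axes: x right, y down, z forward; pixel columns grow to the right and rows downward; lengths in m; the calibration is good to about 2 mm. A picture is of the moment at which its call begins. get_calibration takes no time and is no camera call.
A pose or a line that the arm cannot do raises robot.IKError and nothing moves.
- robot.job_done(): hands the job in, once; it reports no verdict.
The state is a dict: "time": time; "q": joint angles; "qvel": joint speeds; "joint_torque": joint torques, N m; "tool_pos": TCP position; "tcp_rot": TCP orientation; "ft_force": force on the tool from outside, world axes, zero at the start; "torque": the same for the moment, N m; "gripper_width": finger opening in m.
Only numpy, scipy, OpenCV 4.12 (cv2) and the standard library are available. Lean on these libraries where they do the work, as an engineer would, in place of code of your own. Each camera call takes 0.05 s, during which the arm holds its last target.

## Working session

There is one attempt and no reset: what is moved stays moved. The work goes in short steps, each a Python script; the robot and the scene stay as the last script left them, time stands still between calls to the robot, and variables do not carry over. Pictures are saved under pics/ and viewed, and the job is handed in when it is done.

```bash
mkdir -p pics; ls; python3 - <<'E'
from plant import robot
import cv2
for n in("side","top"):
    cv2.imwrite(f"pics/{n}0.png",robot.grab_frame(n)); print(n,robot.get_calibration(n))
o=robot.observe();print(o['time'],o['tool_pos'],o['tcp_rot'],o['gripper_width'],robot.tip_reach)
E
```

```text
pics
side {'vertical_fov': 46.547089311662305, 'cx': 325.79576368387075, 'cy': 202.83093223983138, 'rvec': array([ 0.16759435, -2.84723727,  1.2403377 ]), 'tvec': array([0.59341476, 0.13398152, 1.43360907])}
top {'vertical_fov': 44.05543107793532, 'cx': 323.5360353051859, 'cy': 192.59645079960785, 'rvec': array([ 2.2043759 , -1.9905853 ,  0.22606233]), 'tvec': array([0.05135801, 0.62635441, 1.42355046])}
0.1 [ 0.20390369 -0.56406073  0.3032022 ] [-1.79932562e+02 -1.53644072e-02  1.98680127e+01] 0.08543614311192539 0.0726
```

View pics/side0.png

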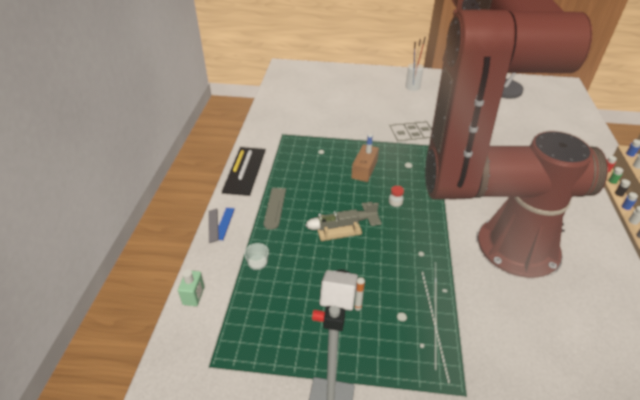

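View pics/top0.png

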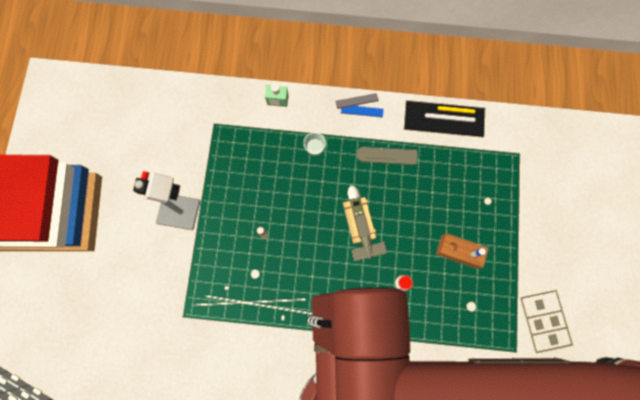

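Both views show everything: side has the camera at (340,290), fuselage (345,220), rack (365,160); top has the camera at (160,187), fuselage (360,220), marker (262,232), rack (462,250). I'll enlarge.

```bash
cat > h.py <<'E'
import numpy as np, cv2
from plant import robot
from scipy.spatial.transform import Rotation as Rn
def cam(n):
    c=robot.get_calibration(n); f=200/np.tan(np.radians(c['vertical_fov'])/2)
    K=np.array([[f,0,c['cx']],[0,f,c['cy']],[0,0,1.]])
    R=cv2.Rodrigues(c['rvec'])[0]; return K,R,np.array(c['tvec']).reshape(3)
def proj(n,P):
    K,R,t=cam(n); p=(K@(R@np.atleast_2d(P).T+t[:,None])).T; return p[:,:2]/p[:,2:]
def ray(n,uv):
    K,R,t=cam(n); d=R.T@np.linalg.inv(K)@np.array([uv[0],uv[1],1.]); return -R.T@t,d/np.linalg.norm(d)
def onz(n,uv,z):
    o,d=ray(n,uv); return o+d*(z-o[2])/d[2]
def tri(a,b):
    """a: side px, b: top px"""
    o1,d1=ray("side",a);o2,d2=ray("top",b)
    A=np.stack([d1,-d2],1); s=np.linalg.lstsq(A,o2-o1,rcond=None)[0]
    p,q=o1+s[0]*d1,o2+s[1]*d2
    return (p+q)/2, np.linalg.norm(p-q)
def crop(im,x0,y0,w,h,s,name,pts=()):
    c=cv2.resize(im[y0:y0+h,x0:x0+w],None,fx=s,fy=s,interpolation=cv2.INTER_CUBIC)
    for x in range((x0+9)//10*10,x0+w,10):
        cv2.line(c,(int((x-x0+.5)*s),0),(int((x-x0+.5)*s),6),(255,255,255),1); cv2.putText(c,str(x),(int((x-x0+.5)*s)-10,18),0,.38,(0,255,255),1)
    for y in range((y0+9)//10*10,y0+h,10):
        cv2.line(c,(0,int((y-y0+.5)*s)),(6,int((y-y0+.5)*s)),(255,255,255),1); cv2.putText(c,str(y),(8,int((y-y0+.5)*s)+4),0,.38,(0,255,255),1)
    for p in pts: cv2.circle(c,(int((p[0]-x0+.5)*s),int((p[1]-y0+.5)*s)),2,(255,0,255),-1)
    cv2.imwrite(f"pics/{name}.png",c)
E
python3 - <<'E'
from h import *
s=cv2.imread("pics/side0.png");t=cv2.imread("pics/top0.png")
crop(s,290,120,130,130,6 if 0 else 4.6,"s_fr") 
crop(s,295,250,100,75,8,"s_cam")
crop(t,320,130,180,130,4.4,"t_fr")
crop(t,120,150,160,110,5,"t_cam")
E
```

```text
(no output)
```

View pics/s_fr.png

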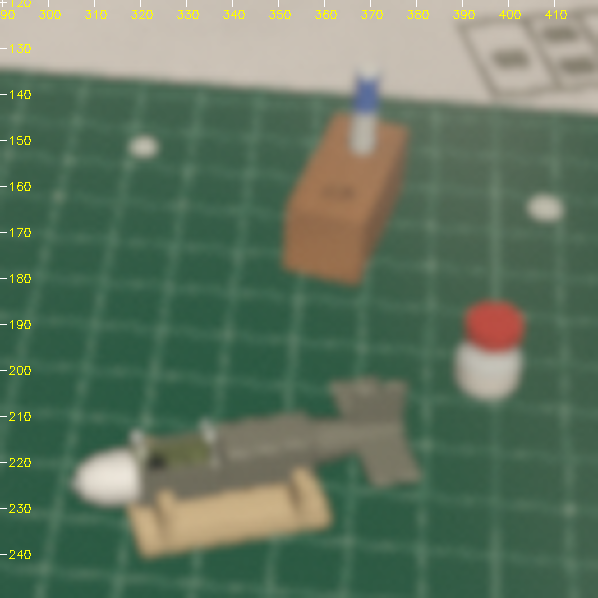

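View pics/s_cam.png

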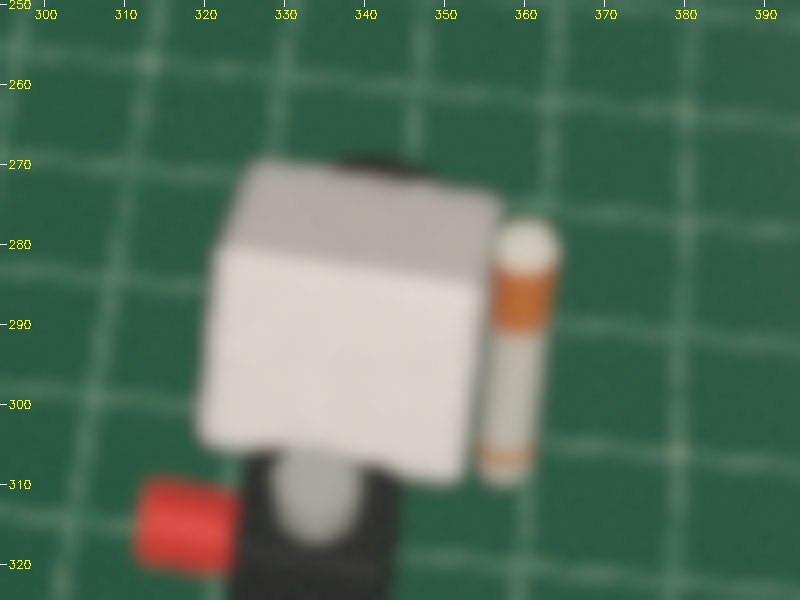

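View pics/t_fr.png

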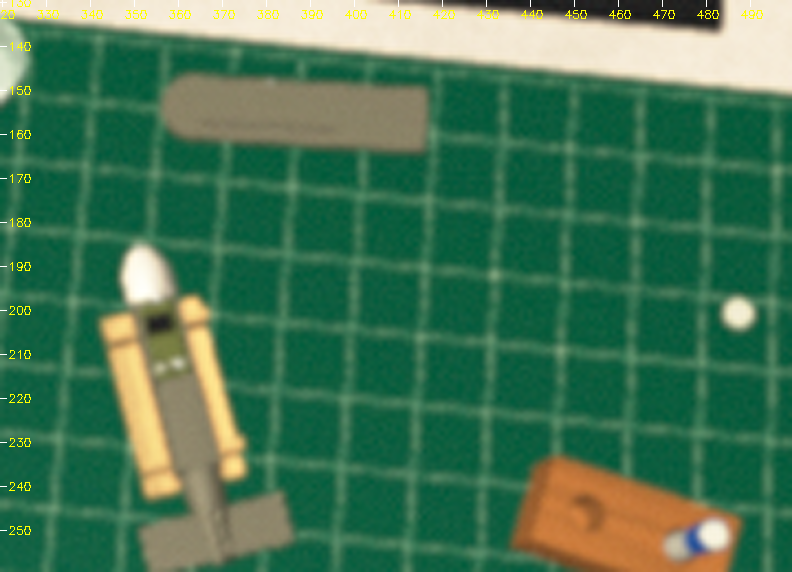

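View pics/t_cam.png

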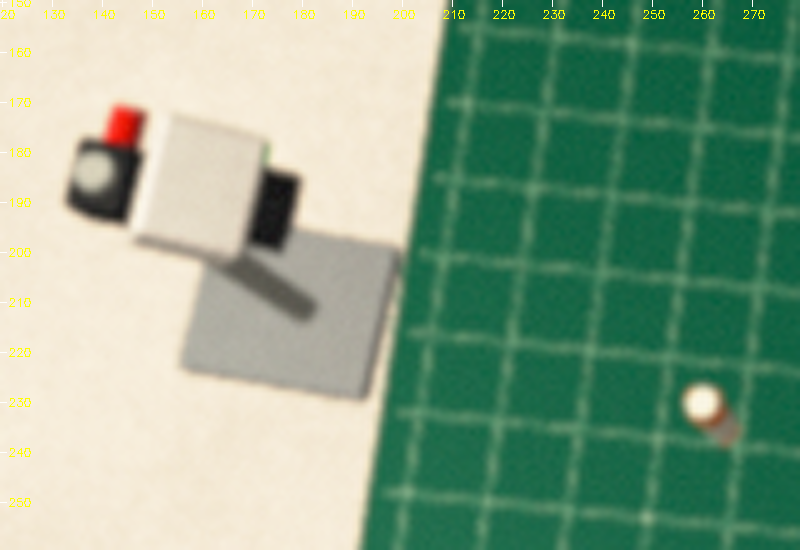

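```bash
python3 - <<'E'
from h import *
np.set_printoptions(precision=4,suppress=True)
for n in("side","top"): print(n,ray(n,(320,200)))
for k,a,b in [("marker captop",(360.3,279.3),(260,230)),("marker foot",(357.8,308),(266,237)),("hole",(363,161.2),(452.9,246.1)),
 ("nose",(305.4,224.5),(351.8,184.7)),("coltop",(334.1,312.6),(138.9,183.9)),("jarlid",(397,190),(404,282)),("lensfront",(342,270.5),(177.9,191.9)),("sparetop",(368,136),(481.5,251))]:
    print(k,*tri(a,b))
print("jar",onz("top",(404,282),.06),"tub",onz("top",(315,144),.045),"wing",onz("top",(387,156),.006))
for p in [(439,254),(447,234),(487,247)]: print("rack top corner",onz("top",p,.06))
E
```

```text
side (array([0.4984, 1.0194, 1.0666]), array([ 0.0846, -0.731 , -0.6772]))
top (array([0.2894, 0.086 , 1.5265]), array([ 0.2047,  0.0249, -0.9785]))
marker captop [0.4787 0.2832 0.1237] 0.0012301353048999447
marker foot [ 0.4768  0.2801 -0.0067] 0.002171895152517757
hole [ 0.4976 -0.2835  0.0621] 0.0014069304196485046
nose [0.6575 0.031  0.0435] 0.00024441226994404574
coltop [0.5262 0.5532 0.369 ] 0.0005563289726172812
jarlid [ 0.3784 -0.1463  0.0606] 0.0018110142200316254
lensfront [0.5185 0.457  0.3672] 0.003385138771924782
sparetop [ 0.4855 -0.3499  0.1234] 0.005944693777737695
jar [ 0.3775 -0.1462  0.06  ] tub [0.7765 0.1578 0.045 ] wing [ 0.7729 -0.0744  0.006 ]
rack top corner [ 0.4696 -0.244   0.06  ]
rack top corner [ 0.5316 -0.2648  0.06  ]
rack top corner [ 0.5048 -0.3849  0.06  ]
```

```bash
cat >> h.py <<'E'
def lensR(yaw):  # yaw: world direction of level look
    x=np.array([np.cos(yaw)*np.cos(np.radians(25)),np.sin(yaw)*np.cos(np.radians(25)),-np.sin(np.radians(25))])
    y=np.array([-np.sin(yaw),np.cos(yaw),0]); return np.stack([x,y,np.cross(x,y)],1)
def wire(im,n,segs,c=(255,0,255)):
    for a,b in segs:
        p=proj(n,[a,b]); q=np.round((p+.5)*16*4).astype(int)
        cv2.line(im,tuple(map(int,q[0])),tuple(map(int,q[1])),c,1,cv2.LINE_AA,4)
def box(R,o,x0,x1,y0,y1,z0,z1):
    P={(i,j,k):R@np.array([(x0,x1)[i],(y0,y1)[j],(z0,z1)[k]])+o for i in(0,1) for j in(0,1) for k in(0,1)}
    ks=list(P); return [(P[a],P[b]) for a in ks for b in ks if a<b and sum(abs(np.subtract(a,b)))==1]
E
cat > ov.py <<'E'
from h import *
np.set_printoptions(precision=4,suppress=True)
def run(fx,fy,fyaw,cx,cy,cyaw,ch,tag):
    F=Rn.from_euler('z',fyaw,degrees=True).as_matrix(); fo=np.array([fx,fy,.044])
    cr=fo+F@[.012,0,0]; cr[2]=0
    L=lensR(np.radians(cyaw)); d=np.array([np.cos(np.radians(cyaw)),np.sin(np.radians(cyaw)),0])
    col=np.array([cx,cy,0]); lo=col+.09*d; lo[2]=ch
    C=Rn.from_euler('z',cyaw,degrees=True).as_matrix()
    print(tag,"lens",lo,"nose",fo+F@[.117,0,-.0015])
    for n,w in(("side",[(290,195,100,65),(295,250,100,75)]),("top",[(330,175,75,95),(120,150,90,90)])):
        im=cv2.imread(f"pics/{n}0.png"); b=cv2.resize(im,None,fx=4,fy=4,interpolation=cv2.INTER_CUBIC)
        wire(b,n,box(F,fo,-.048,.02,-.016,.016,-.019,.019))
        wire(b,n,[(fo+F@[-.112,0,.003],fo+F@[.117,0,-.0015])]+box(F,fo,-.112,-.075,-.05,.05,.002,.004),(0,0,255))
        wire(b,n,box(F,cr,-.065,.065,-.035,.035,0,.008),(255,0,0))
        wire(b,n,box(L,lo,-.07,0,-.03,.03,-.025,.025))
        wire(b,n,[(lo,lo+L@[.05,0,0]),(lo,lo+L@[0,.02,0])],(0,0,255))
        wire(b,n,box(C,col,-.009,.009,-.009,.009,0,.376),(255,0,0))
        for i,(x,y,ww,h) in enumerate(w):
            c=b[y*4:(y+h)*4,x*4:(x+ww)*4]; s=min(400/c.shape[1],300/c.shape[0])
            k=cv2.resize(c,None,fx=s,fy=s); q=np.zeros((300,400,3),np.uint8);q[:k.shape[0],:k.shape[1]]=k
            if i: A=np.hstack([A,q])
            else: A=q
        B=A if n=="side" else np.vstack([B,A])
    cv2.imwrite(f"pics/ov{tag}.png",B)
E
python3 - <<'E'
from ov import *
l=onz("top",(352,255),.047);r=onz("top",(385.2,247.2),.047);m=(l+r)/2
n=np.array([.6575,.031]); v=n-m[:2]; y=np.degrees(np.arctan2(v[1],v[0]))
print(l,r,m,np.linalg.norm(l-r),np.linalg.norm(v),y, np.degrees(np.arctan2(*(l-r)[1::-1]))-90)
g=n-.117*v/np.linalg.norm(v)
b=np.degrees(np.arctan2(.457-.5532,.5185-.5262)); print(b)
run(g[0],g[1],y,.5262,.5532,b,.345,"1")
E
```

```text
[0.4418 0.0114 0.047 ] [ 0.4751 -0.0855  0.047 ] [ 0.4584 -0.0371  0.047 ] 0.1024410843998141 0.21037968234285712 18.873434992571827 18.971805308025495
-94.57628846282108
1 lens [0.519  0.4635 0.345 ] nose [0.6575 0.031  0.0425]
```

View pics/ov1.png

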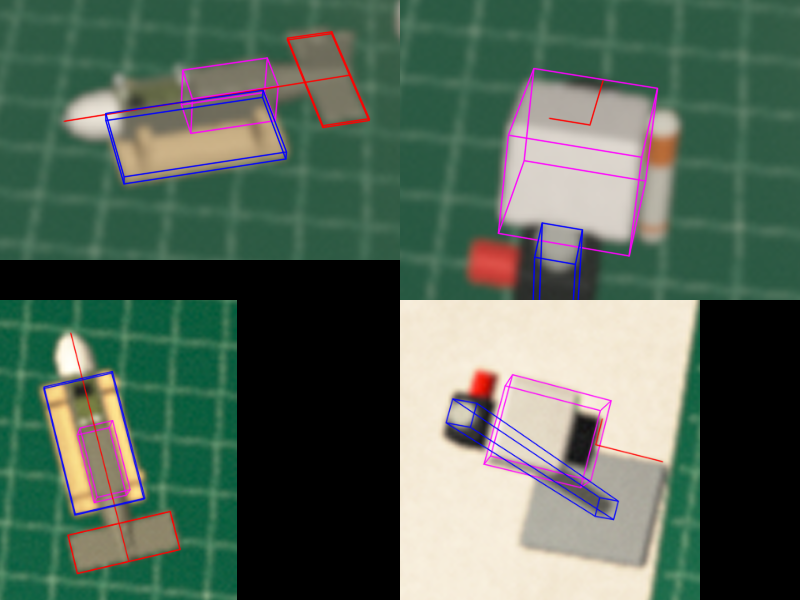

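```bash
python3 - <<'E'
from ov import *
from scipy.optimize import least_squares
def pts(p):
    cx,cy,yaw,h,Lb,r,dx=p; d=np.array([np.cos(yaw),np.sin(yaw),0]); L=lensR(yaw)
    lo=np.array([cx,cy,0])+(.09)*d; lo[2]=h
    W=lambda x,y,z: lo+L@np.array([x,y,z])
    B=-.07+dx
    s=[(-Lb,.03,.025),(-Lb,-.03,.025),(B,-.03,.025),(B,.03,.025),(B,.03,-.025),(B,-.03,-.025)]
    t=[(-Lb,.03,.025),(-Lb,-.03,.025),(B,-.03,-.025),(0,0,r)]
    return np.vstack([proj("side",[W(*a) for a in s]),proj("top",[W(*a) for a in t]),
        proj("side",[[cx,cy,.376]]),proj("top",[[cx,cy,.376]])])
o=np.array([(326.4,269.5),(357,273.9),(355.1,285.8),(321.4,280.1),(319.3,304.5),(352.3,310.4),
 (173.5,176.9),(167.9,201.9),(145.9,197.5),(177.9,191.9),(334.1,312.6),(138.9,183.9)])
w=np.ones((12,1)); 
f=lambda p:((pts(p)-o)*w).ravel()
for fix in(True,False):
    g=(lambda p:np.r_[f(np.r_[p[:6],0]),0]) if fix else f
    r=least_squares(g,[.526,.553,np.radians(-95),.345,.02,.017]+([] if fix else [0]))
    p=r.x;print(p,np.degrees(p[2]));print(f(np.r_[p[:6],0 if fix else p[6]]).reshape(-1,2).round(1).tolist())
    if fix: run(.5467,-.0068,18.87,p[0],p[1],np.degrees(p[2]),p[3],"2"); 
# side-base yaw
z=.016
q=[onz("top",a,z)[:2] for a in[(199.1,199.5),(192.5,229.1),(155.9,223.1)]]
for a,b in((0,1),(1,2)):
    v=q[b]-q[a];print(np.linalg.norm(v),np.degrees(np.arctan2(v[1],v[0])))
E
```

```text
[ 0.5258  0.552  -1.6425  0.3511  0.0211  0.002 ] -94.11040424100929
[[-0.4, -0.7], [0.8, -0.2], [0.0, 0.1], [0.2, 0.5], [-0.1, 0.8], [-0.2, 0.4], [0.1, -0.3], [-0.3, -1.1], [-1.6, 0.8], [0.1, 0.2], [0.2, -2.9], [-0.6, -0.4]]
2 lens [0.5193 0.4622 0.3511] nose [0.6574 0.031  0.0425]
[ 0.5263  0.5544 -1.648   0.3508  0.0184  0.0102  0.0057] -94.42360438951684
[[-0.3, -0.3], [0.8, 0.3], [0.1, -0.1], [0.5, 0.1], [0.1, 0.3], [-0.2, -0.0], [0.4, -0.1], [-0.2, -0.9], [-0.2, 1.1], [-0.3, -0.3], [-0.2, -1.8], [-1.5, -0.7]]
0.09437672589516344 176.5879696507798
0.11547074346058812 86.5347086492916
```

View pics/ov2.png

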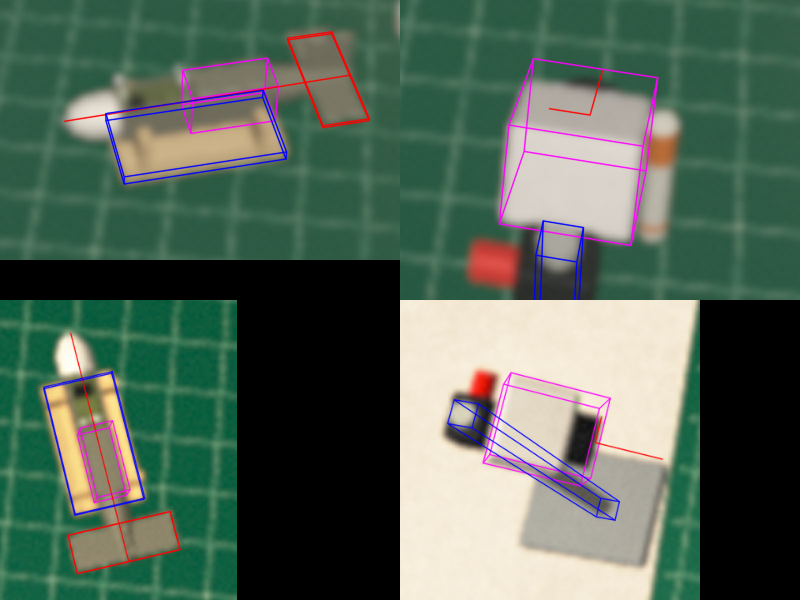

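Fuselage wireframe fits to about 1 px (grip ≈ (0.547,−0.007), yaw 18.9°); lens ≈ (0.519,0.463,0.351). The hole needs ±2.5 mm, so I'll refine rack and marker.

```bash
python3 - <<'E'
from h import *
s=cv2.imread("pics/side0.png");t=cv2.imread("pics/top0.png")
crop(s,345,128,40,60,10,"a"); crop(t,432,228,62,45,10,"b")
A=cv2.imread("pics/a.png");B=cv2.imread("pics/b.png")
crop(s,345,270,25,45,10,"c"); crop(t,250,220,25,25,10,"d")
C=cv2.imread("pics/c.png");D=cv2.imread("pics/d.png")
def pad(i,h,w):
    z=np.zeros((h,w,3),np.uint8); z[:i.shape[0],:i.shape[1]]=i; return z
cv2.imwrite("pics/rack2.png",B); cv2.imwrite("pics/smk.png",np.hstack([A,pad(C,600,300)]));
E
```

```text
(no output)
```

View pics/rack2.png

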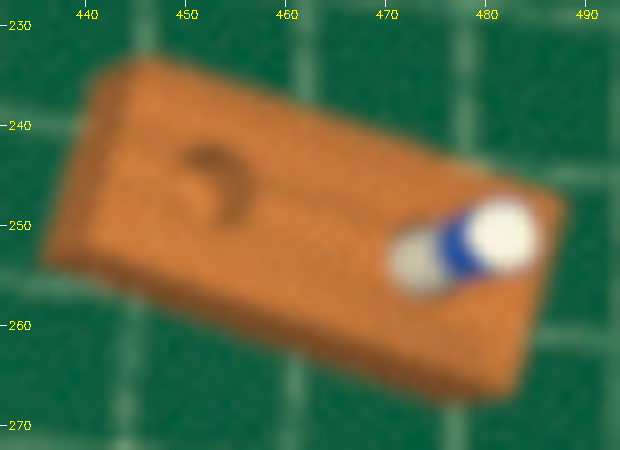

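View pics/smk.png

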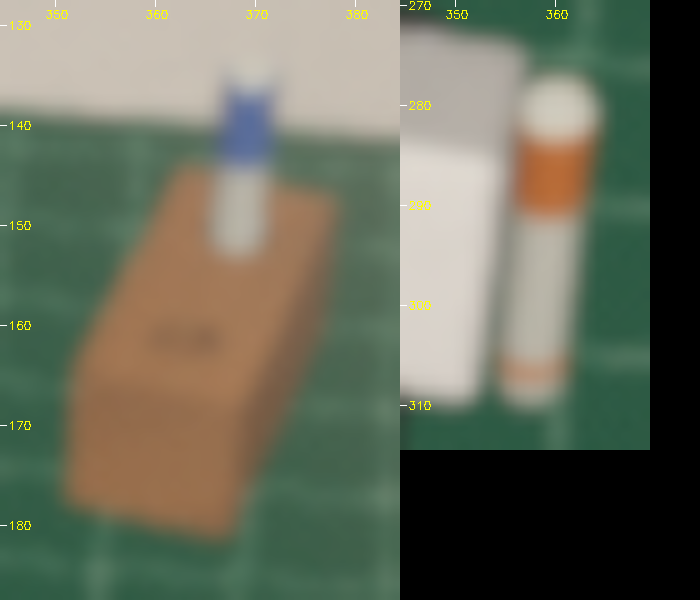

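View pics/d.png

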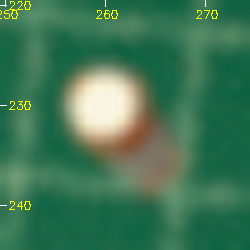

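```bash
python3 - <<'E'
from h import *
from scipy.optimize import least_squares
np.set_printoptions(precision=4,suppress=True)
S=[(+1,-1,1,363.5,144),(-1,-1,1,378,148),(1,1,1,352.5,164.5),(-1,1,1,369.5,168.5),(1,1,0,351,177.5),(-1,1,0,367.7,181.5)]
T=[(1,1,1,446.5,234),(1,-1,1,487.8,247.5),(-1,-1,1,482.5,266.5),(-1,1,1,440.5,252.5),(1,1,0,441,236),(-1,1,0,436,254)]
def f(p,wh):
    c,s=np.cos(p[2]),np.sin(p[2]); R=np.array([[c,-s,0],[s,c,0],[0,0,1]]); r=[]
    for n,L in (("side",S),("top",T)):
        if n in wh:
            W=[R@[.03*a,.065*b,.06*k]+[p[0],p[1],0] for a,b,k,_,_ in L]
            r.append(proj(n,W)-np.array(L)[:,3:])
    return np.vstack(r).ravel()
for wh in(["side"],["top"],["side","top"]):
    r=least_squares(f,[.5,-.3,-.2],args=(wh,),loss='soft_l1');p=r.x
    h=[p[0]-np.sin(p[2])*.033,p[1]+np.cos(p[2])*.033,.06]; q=[p[0]+np.sin(p[2])*.033,p[1]-np.cos(p[2])*.033,.06]
    print(wh,p,np.degrees(p[2]),"hole",h,"spare",q,np.abs(f(p,wh)).mean(),proj("side",[h]),proj("top",[h]))
print(f(p,wh).reshape(-1,2).round(1).tolist())
# spare bottom at mouth, marker axis
print("spare top z.13",onz("top",(482,250.8),.13),onz("side",(369.2,136.5),.13))
print("marker top z.12",onz("top",(260,229.9),.12), "side mid", onz("side",(359.2,293.5),.06),"foot",onz("top",(265.3,236.5),0.005))
E
```

```text
['side'] [ 0.4896 -0.3189 -0.2357] -13.50393737003449 hole [np.float64(0.4973459934302804), np.float64(-0.28685806438109107), 0.06] spare [np.float64(0.48193418924439835), np.float64(-0.3510334201785935), 0.06] 0.2947811309498742 [[363.2664 161.1634]] [[453.8793 246.142 ]]
['top'] [ 0.4892 -0.318  -0.2297] -13.159640653631351 hole [np.float64(0.49672280783240536), np.float64(-0.28584904405873957), 0.06] spare [np.float64(0.4816969164365091), np.float64(-0.3501158518817421), 0.06] 0.26150544436913253 [[363.4284 161.3527]] [[453.5306 246.316 ]]
['side', 'top'] [ 0.4894 -0.3182 -0.2322] -13.301262887765931 hole [np.float64(0.49699764890679515), np.float64(-0.2860886463761003), 0.06] spare [np.float64(0.4818129505316227), np.float64(-0.35031811730070805), 0.06] 0.29608512446222573 [[363.3539 161.3049]] [[453.6153 246.2322]]
[[-0.5, 0.2], [0.8, -0.4], [0.0, 0.2], [-0.4, 0.0], [0.6, 0.4], [0.1, 0.3], [-0.5, -0.8], [0.3, 0.0], [0.4, 0.3], [-0.0, -0.2], [0.3, -0.0], [-0.1, 0.3]]
spare top z.13 [ 0.4823 -0.3487  0.13  ] [ 0.4842 -0.339   0.13  ]
marker top z.12 [0.4789 0.2839 0.12  ] side mid [0.4783 0.2803 0.06  ] foot [0.4757 0.2811 0.005 ]
```

```bash
python3 - <<'E'
from h import *
m=[.478,.2825]; ori=[180,0,-103]
for p in ([*m,.27],[*m,.139]): print(robot.ik(p,ori))
print(robot.ik([.497,-.286,.25],ori))
robot.move_pose([*m,.27],ori); robot.line_to([*m,.139],vel=.12)
o=robot.observe();print(o['time'],o['tool_pos'],o['tcp_rot'],o['ft_force'])
s=robot.grab_frame("side");crop(s,310,215,90,110,6,"m_side")
E
```

```text
[ 17.08516996  -2.11367097  -6.19241731  85.92125365   0.
 -59.91483004]
[ 17.08516996   0.32030916 -17.48353966  72.19615118   0.
 -59.91483004]
[ -42.98091772    1.08565188   -5.08532549   83.82902263    0.
 -119.98091772]
4.4583 [0.4785166  0.28266148 0.13992896] [-1.79927774e+02  4.18275970e-02 -1.02999045e+02] [ 0.30706847 -0.11679772 -0.57254852]
```

View pics/m_side.png

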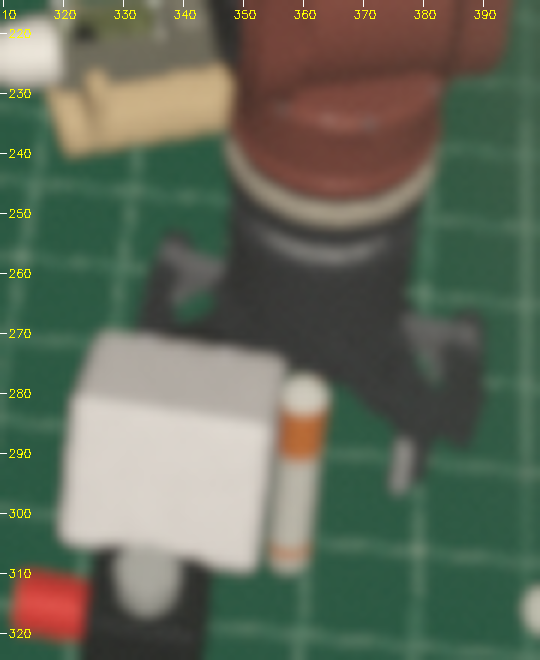

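The open jaw straddles the marker (marker at (359,293), right finger at (377,290)). Closing, then lifting.

```bash
python3 - <<'E'
from h import *
ori=[180,0,-103]
robot.set_gripper(0.0); o=robot.observe();print(o['time'],o['gripper_width'],o['ft_force'])
robot.line_to([.478,.2825,.28],vel=.15)
hx=[.497,-.286]
robot.move_pose([*hx,.30],ori)
robot.line_to([*hx,.235],vel=.1)
o=robot.observe();print(o['time'],o['gripper_width'],o['ft_force'],o['tool_pos'])
s=robot.grab_frame("side");crop(s,320,60,90,130,5,"p_side")
t=robot.grab_frame("top");crop(t,400,190,110,90,7,"p_top")
cv2.imwrite("pics/p_s.png",s);cv2.imwrite("pics/p_t.png",t)
E
```

```text
5.1333 0.01762879611920653 [1.05675345 0.24687676 1.46916163]
9.075 0.017604282945143095 [1.01912127 0.25182015 0.1584636 ] [ 0.49720315 -0.28612428  0.2356684 ]
```

View pics/p_side.png

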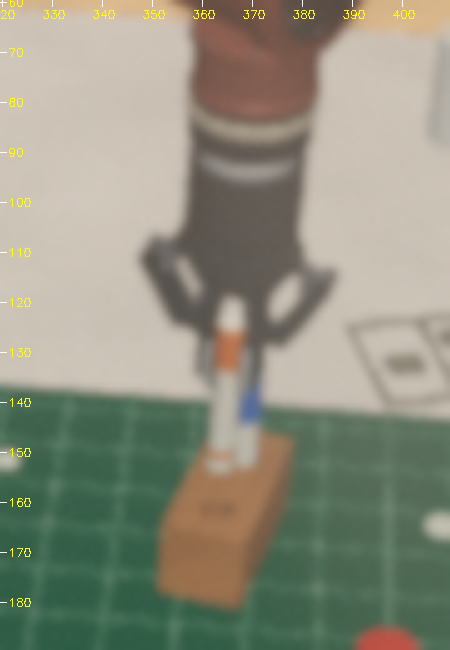

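View pics/p_top.png

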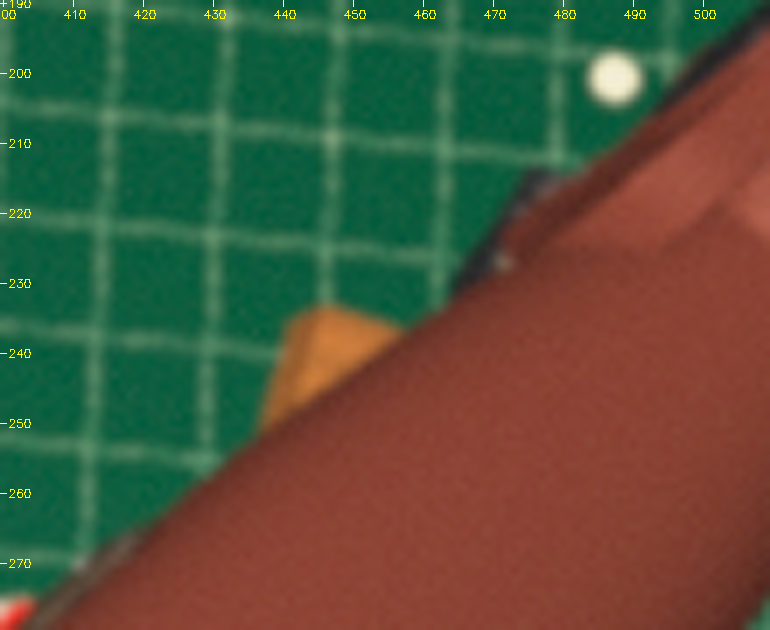

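```bash
python3 - <<'E'
from h import *
s=cv2.imread("pics/p_s.png")
P=[[.4972,-.2861,.0967],[.4972,-.2861,.1567],[.4972,-.2861,.2167],[.497,-.286,.06]]
print(proj("side",P).round(1), proj("side",np.array(P)+[.005,0,0])[:2].round(1), proj("side",np.array(P)+[0,.005,0])[:2].round(1))
crop(s,345,112,45,60,10,"p2",proj("side",P))
E
```

```text
[[364.  152.9]
 [365.3 138.6]
 [366.6 123.6]
 [363.4 161.3]] [[362.6 152.8]
 [363.8 138.5]] [[364.  153.8]
 [365.2 139.5]]
```

View pics/p2.png

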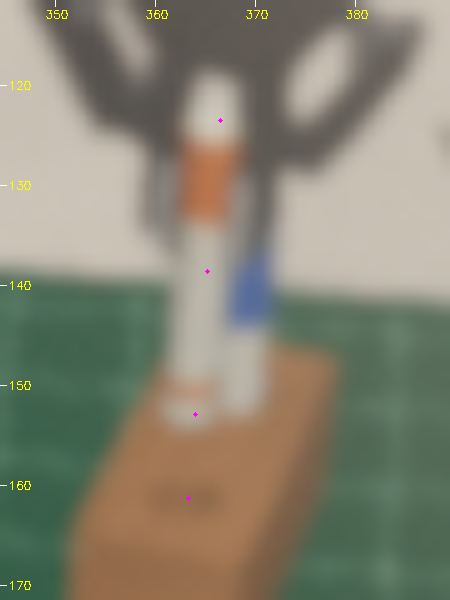

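Marker foot (363.3,152.5) and hole (362.9,161.3) are both about 0.5 px left of prediction, so they're mutually aligned. Descending under guard.

```bash
python3 - <<'E'
from h import *
hx=[.497,-.286]
r=robot.line_to([*hx,.185],vel=.06,guard=5)
o=robot.observe();print(r,o['time'],o['tool_pos'],o['ft_force'])
if not r:
    r=robot.line_to([*hx,.151],vel=.06,guard=6)
    o=robot.observe();print(r,o['time'],o['tool_pos'],o['ft_force'])
s=robot.grab_frame("side");crop(s,330,80,70,110,6,"p3")
E
```

```text
False 10.1583 [ 0.49715626 -0.28617107  0.18543631] [ 0.55625333  0.09120214 -0.44327527]
True 10.7667 [ 0.49634559 -0.28543486  0.14916162] [-0.39838099  1.21678663  4.47636701]
```

View pics/p3.png

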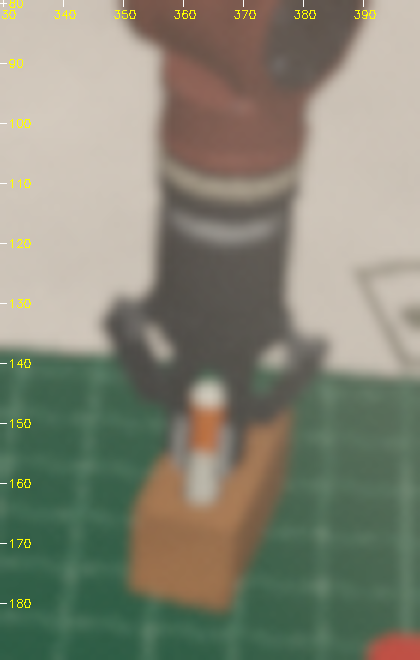

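It went in and met the floor at TCP z 0.149, as expected. I'll release, retreat and look.

```bash
python3 - <<'E'
from h import *
robot.set_gripper(0.06)
p=robot.observe()['tool_pos']
robot.line_to([p[0],p[1],.27],vel=.15)
s=robot.grab_frame("side");cv2.imwrite("pics/q_s.png",s);crop(s,330,100,60,90,6,"q1")
g=[.5467,-.0068]; 
robot.move_pose([*g,.22],[180,0,198.87-360])
o=robot.observe();print(o['time'],o['tool_pos'],o['tcp_rot'],o['q'],o['gripper_width'])
s=robot.grab_frame("side");crop(s,290,130,110,110,5,"q2")
t=robot.grab_frame("top");cv2.imwrite("pics/q_t.png",t);crop(t,330,180,165,100,4.8,"q3")
E
```

```text
13.6583 [ 0.5466843  -0.00724892  0.21986559] [-1.79998417e+02 -1.23686568e-02 -1.61104507e+02] [-1.44683379e+01 -3.30272208e+00 -1.25522407e+01  8.07599411e+01
 -8.12427485e-03 -3.33638308e+01] 0.05970553514593188
```

View pics/q1.png

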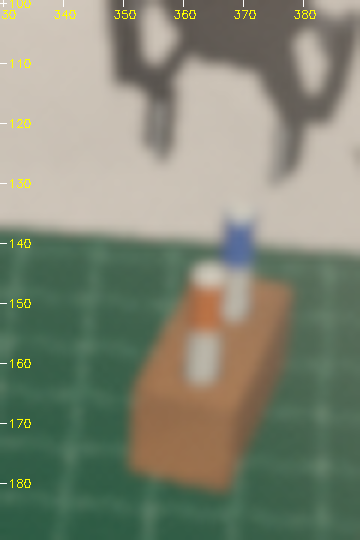

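View pics/q2.png

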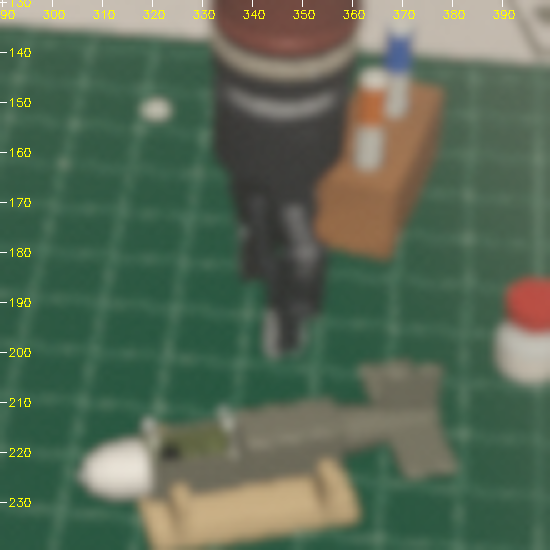

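View pics/q3.png

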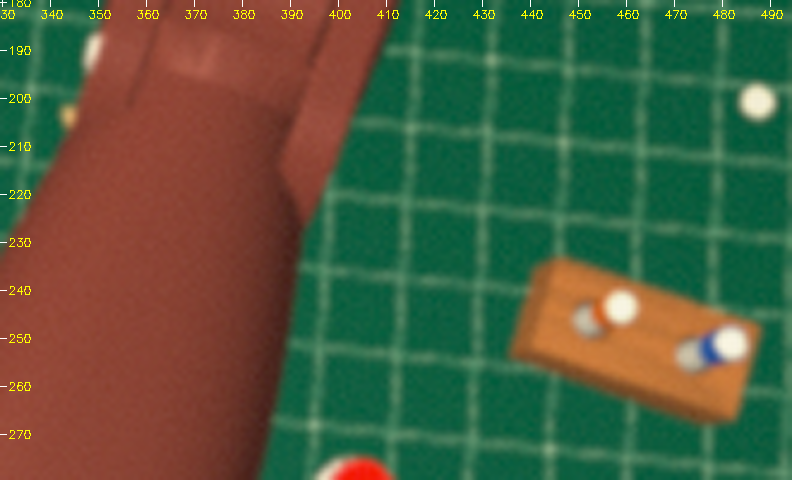

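The marker stands fully seated beside the spare (side (363,153), top cap (459,244)), and the fuselage is undisturbed. Checking reachability of the goal, then grasping.

```bash
cat >> h.py <<'E'
LENS=np.array([.519,.463,.351]); LYAW=np.radians(-94.1)
def goal(d,flip=True):
    L=lensR(LYAW); fx=-L[:,0]; fz=L[:,2]; fy=np.cross(fz,fx)
    R=np.stack([-fx,fy,-fz],1) if flip else np.stack([fx,-fy,-fz],1)
    nose=LENS+L@np.array([d,0,0]); g=nose-fx*.117+fz*.0015
    return g-R[:,2]*.054, Rn.from_matrix(R).as_euler('xyz',degrees=True), g
E
python3 - <<'E'
from h import *
np.set_printoptions(precision=3,suppress=True)
for d in(.1,.2):
    p,e,g=goal(d); print(p,e,g,robot.ik(p,e))
robot.line_to([.5467,-.0068,.098],vel=.1,guard=6)
o=robot.observe();print(o['time'],o['tool_pos'],o['tcp_rot'],o['ft_force'])
s=robot.grab_frame("side");crop(s,290,150,100,110,5,"r1")
E
```

```text
[0.503 0.243 0.31 ] [-180.    25.   -94.1] [0.505 0.266 0.261] [  1.906  -9.821 -11.562  85.465  24.853 -83.378]
[0.497 0.153 0.267] [-180.    25.   -94.1] [0.498 0.176 0.218] [ -8.743 -12.228 -18.066  86.323  24.912 -95.121]
15.125 [ 0.547 -0.007  0.099] [-179.962    0.057 -161.127] [-0.682 -0.383  0.02 ]
```

View pics/r1.png

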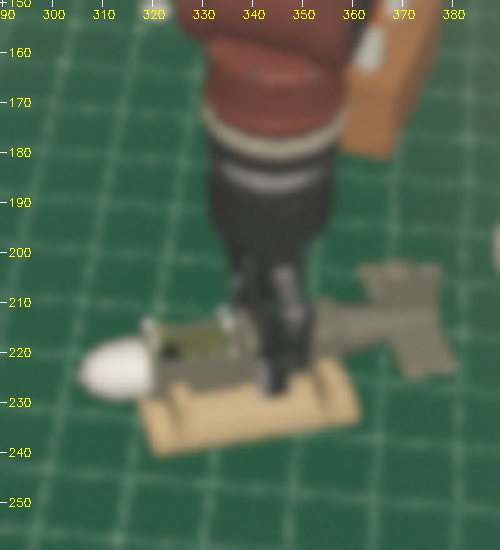

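Finger straddles the deck between saddles (finger tip at (345,226), saddles at (325,230) and (357,222)). Closing and lifting.

```bash
python3 - <<'E'
from h import *
np.set_printoptions(precision=3,suppress=True)
robot.set_gripper(0.0); o=robot.observe();print(o['time'],o['gripper_width'],o['ft_force'])
p=o['tool_pos']
robot.line_to([p[0],p[1],.27],vel=.1)
o=robot.observe();print(o['time'],o['gripper_width'],o['ft_force'],o['tool_pos'])
P,e,g=goal(.24)
robot.move_pose(P,e)
o=robot.observe();print(o['time'],o['gripper_width'],o['tool_pos'],P,o['tcp_rot'],e)
s=robot.grab_frame("side");cv2.imwrite("pics/v_s.png",s);crop(s,270,180,140,150,4,"v1")
t=robot.grab_frame("top");cv2.imwrite("pics/v_t.png",t);crop(t,120,150,200,120,4,"v2")
E
```

```text
15.5333 0.03122760239150966 [-0.276  0.54   4.592]
17.4 0.031663014549515846 [-0.08  -0.388 -0.911] [ 0.547 -0.007  0.269]
18.475 0.03163834296023797 [0.494 0.117 0.25 ] [0.494 0.117 0.25 ] [179.969  24.952 -94.198] [-180.    25.   -94.1]
```

View pics/v1.png

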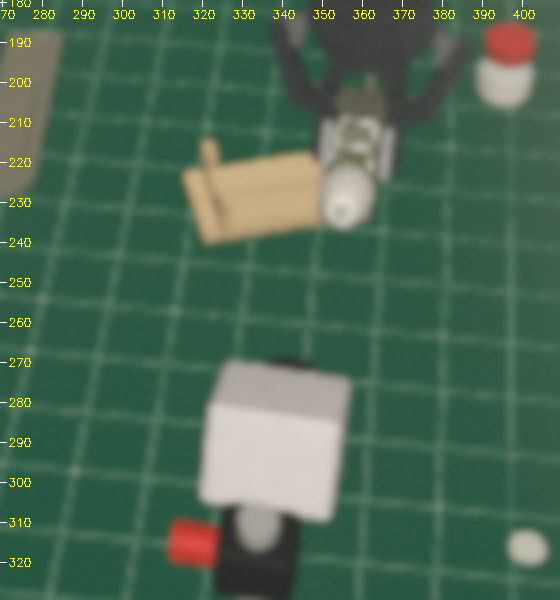

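View pics/v2.png

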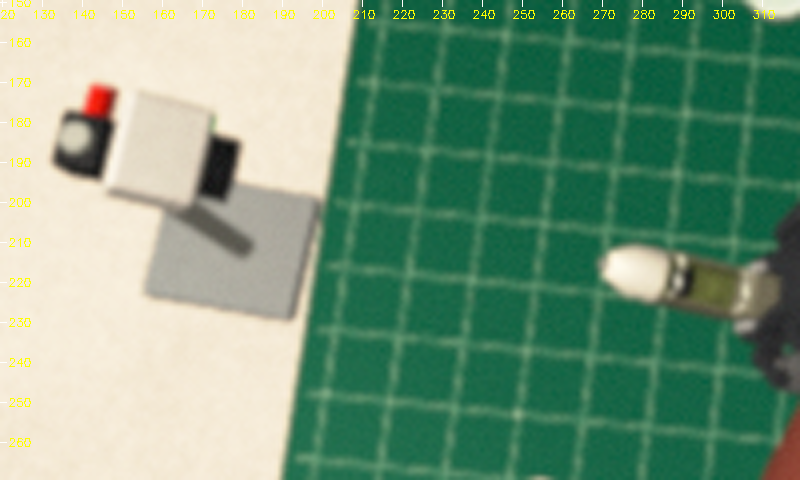

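Held right way up, nose toward the camera (top nose tip (270,216), side ≈ (354,233)). Moving in along the lens axis.

```bash
python3 - <<'E'
from h import *
np.set_printoptions(precision=4,suppress=True)
P,e,g=goal(.10)
robot.line_to(P,vel=.07,guard=6); robot.pause(.3)
o=robot.observe();print(o['time'],o['gripper_width'],o['tool_pos'],P,o['tcp_rot'],o['ft_force'])
n=LENS+lensR(LYAW)@[.1,0,0]
print(n,proj("side",[n]),proj("top",[n]))
s=robot.grab_frame("side");cv2.imwrite("pics/w_s.png",s);crop(s,300,200,100,125,4.8,"w1",proj("side",[n]))
t=robot.grab_frame("top");cv2.imwrite("pics/w_t.png",t);crop(t,120,150,170,110,4.7,"w2",proj("top",[n,LENS]))
E
```

```text
21.025 0.031274393147959906 [0.5033 0.2434 0.3096] [0.5033 0.2434 0.3096] [179.997   24.9997 -94.1081] [-0.0372 -0.0781 -1.5667]
[0.5125 0.3726 0.3087] [[347.9484 257.3449]] [[217.5303 202.0875]]
```

View pics/w1.png

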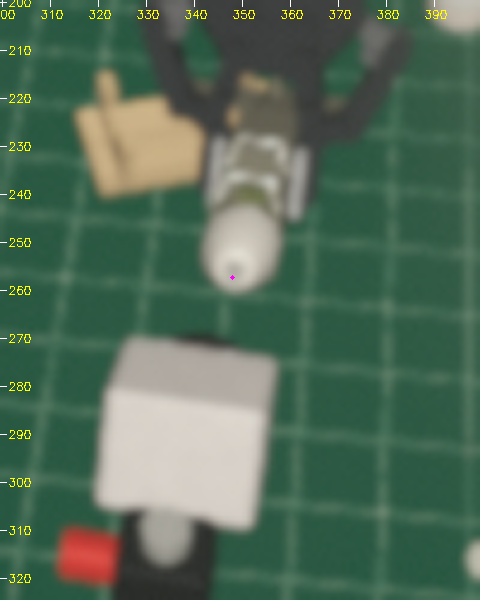

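View pics/w2.png

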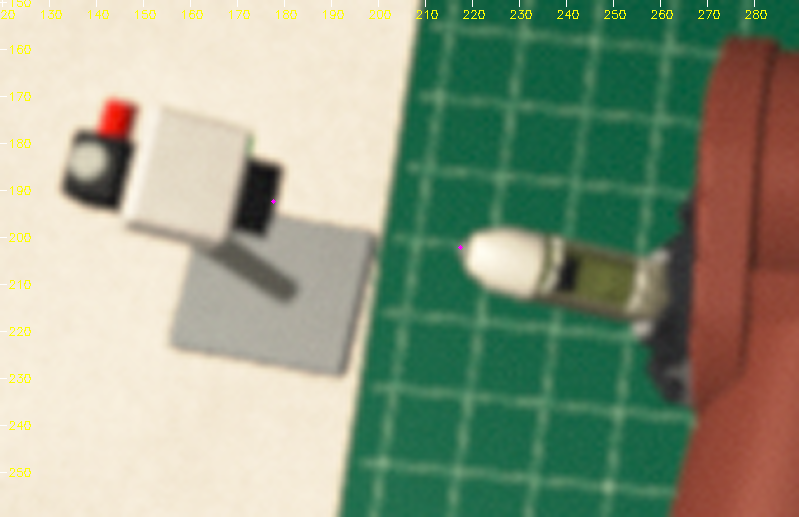

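View pics/w_s.png

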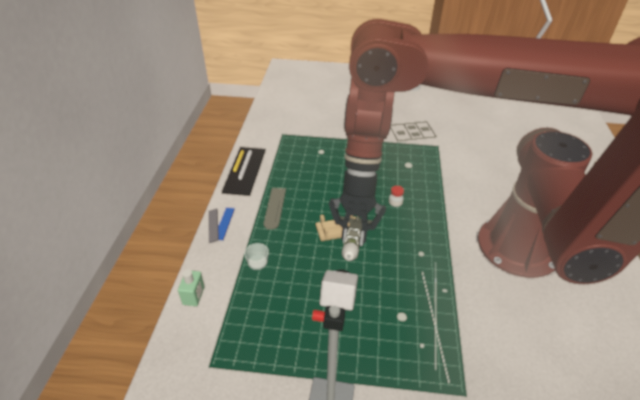

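```bash
python3 - <<'E'
from h import *
p,e=tri((347.8,257.3),(218.2,203.2)); print(p,e,"in lens frame",lensR(LYAW).T@(p-LENS))
robot.job_done()
o=robot.observe();print(o['time'],o['gripper_width'])
E
```

```text
[0.51160111 0.37089742 0.30643089] 0.002619948598723152 in lens frame [ 0.10257481 -0.00079486 -0.00134515]
the job is handed in; nothing more can be done
the job is handed in; nothing more can be done
```

The marker is in the rack hole and the fuselage is held up nose-first to the lens. I handed the job in at about 21 s; no verdict was reported.

- **Marker:** I lowered it under a force guard and it met the hole floor at the expected height. After I let go, both pictures showed it upright and right down next to the spare. The arm hid the rack in the later pictures, so I did not look at it again.
- **Fuselage:** I gripped it on the deck between the saddles, lifted it straight up and moved in along the lens axis, nose up 25°.
    - **Position:** the last two-view check put the nose tip 103 mm from the lens and within 2 mm of its axis. The two sight lines missed each other by 2.6 mm.
    - **Orientation and grip:** the arm read the commanded 25° tilt to within 0.1°, and the jaws were holding 31 mm.
- **Left alone:** in the last side picture the tub, jar, wing and camera stood where they were at the start. The last top picture showed the lens where I had measured it.
- **Small disagreements:** at the end, the nose tip was about 1 px from its predicted place in the top view. The marker and the hole were both about 0.5 px left of where I predicted. All of these are well within tolerance.

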